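Hang a specimen carrier on a spring balance, tug-test it and raise it one division

TASK

Hang the specimen carrier by its crossbar on the hook of the spring balance and, still gripping it, tug it gently down until the orange balance pointer is in the green band (never into the red), then let it go so that it hangs freely. Then turn the handwheel clockwise to raise the carriage until its yellow pointer is level with the red line, one division up from the black one, and leave the other things on the table where they are.

Things in the scene. Friction and masses are not known exactly. Their poses are not given: they have to be found in the camera images.
- carrier_grip (a point): Centre of the blue upright grip tab (30 mm along x, 16 mm along y, 56 mm tall) on top of the specimen carrier: an open white tray (84 x 118 x 24 mm) holding an egg, on two side straps and a crossbar. 28 mm above the crossbar's top, 170 mm above the tray's underside. Carrier: 198 mm tall, 0.32 to 0.48 kg, upright on the table at the start, same either way round. z up.
- carrier_bar (a point): Middle of the underside of the carrier's crossbar (124 mm along the carrier's y, 16 mm along x, 12 mm thick), 40 mm below the tab centre, 130 mm above the tray's underside. The opening below the bar is 112 mm wide and free down to the egg, 79 mm lower.
- hook_seat (a point): Middle of the flat seat of the steel hook (strip 24 mm wide in y, 6 mm thick), on its upper face, about 191 mm above the table at the start; moves with hook and carriage. x points from the hook's open tip back to the column, z up. The crossbar must lie across the strip here, between the lip in front (see hook_lip) and a 10 mm high stop 27 mm behind. Balance housing begins 110 mm behind.
- hook_lip (a point): Middle of the top edge of the hook's upturned lip, 25 mm in front (-x) of the seat's middle and 18 mm above it; lip 6 mm thick, 24 mm wide. The crossbar has to pass over it, towards the column, and come down behind it.
- hook (a joint): How far the balance spring is stretched (m), 0 unloaded, down positive; 350 N/m. The carrier's weight alone gives 0.008 to 0.013. The green band for the orange pointer runs from 0.020 to 0.040, where the red begins; the stop is at 0.055.
- hoist (a joint): Height of the carriage that carries balance and hook on the column (m), up positive. The yellow pointer is at the black line at 0.006 and at the red line, one division up, at 0.026; within 4 mm of the line is right. Driven only by the handwheel through a worm: 10 mm per turn; it stays where left.
- wheel (a joint): Angle of the handwheel (rad), growing clockwise as seen from above; hoist = 0.00159155 m/rad x this. Needs about 2 N at the cup. Starts between 1.9 and 5.7.
- wheel_axis (a point): Point on the handwheel's vertical axis at the top face of its grey 164 mm disc, 62 mm above the table; fixed to the stand, axes as for the hook seat at any time.
- wheel_cup (a point): Middle of the floor of the orange finger cup on the handwheel, 48 mm from the axis and 65 mm above the table; turns with the wheel. The cup is open upward, 54 mm inside diameter, 5 mm wall, its rim 29 mm above this point: closed fingertips dipped in it can carry it round.
- card_box: Bystander, leave alone: open cardboard box 80 x 60 x 35 mm, with a bone in it. Origin under its centre.
- jar: Bystander, leave alone: amber jar, 52 across, 55 tall mm. Origin under its centre.
- ruler: Bystander, leave alone: blue ruler 300 x 30 x 5 mm. Origin under its centre.
- clear_case: Bystander, leave alone: pale flat case 75 x 95 x 30 mm. Origin under its centre.
- calipers: Bystander, leave alone: steel calipers 170 x 50 x 9 mm. Origin under its centre.
- spirit_can: Bystander, leave alone: aluminium can, 60 across, 110 tall mm. Origin under its centre.
There are look-alikes about, which are no part of the job. Leave any turquoise look-alike of the part that bears carrier_grip alone.

How it is judged (in metres and radians):
On the way, in this order (a step that is already met when the one before it is completed fails the run):
1. the carrier's bar is on the hook and, gripped, it is tugged down so that the balance reads in the green band, before the carriage is raised (x of carrier_bar in the frame of hook_seat between -0.024 and 0.024 m and y of carrier_bar in the frame of hook_seat between -0.02 and 0.02 m and z of carrier_bar in the frame of hook_seat between -0.005 and 0.006 m and angle between carrier_grip's own z axis and vertical below 0.15 rad and value of joint hook above 0.02 m and contact force between the fingers and carrier above 15 N and value of joint hoist below 0.0125 m), for 0.2 s.
2. let go, the carrier hangs freely on the hook (x of carrier_bar in the frame of hook_seat between -0.024 and 0.024 m and y of carrier_bar in the frame of hook_seat between -0.02 and 0.02 m and z of carrier_bar in the frame of hook_seat between -0.005 and 0.006 m and angle between carrier_grip's own z axis and vertical below 0.15 rad and contact force between the fingers and carrier below 0.1 N and value of joint hook between 0.004 and 0.016 m), for 0.2 s.
At the end, for the whole second after the job is handed in: The carrier hangs at rest and upright (within 0.15 rad) with its crossbar on the hook's seat between lip and stop, within 20 mm of the strip's middle, and the carriage is within 4 mm of the red line (hoist 0.022 to 0.030) (x of carrier_bar in the frame of hook_seat between -0.024 and 0.024 m and y of carrier_bar in the frame of hook_seat between -0.02 and 0.02 m and z of carrier_bar in the frame of hook_seat between -0.005 and 0.006 m and angle between carrier_grip's own z axis and vertical below 0.15 rad and value of joint hook between 0.004 and 0.016 m and value of joint hoist between 0.022 and 0.03 m and linear speed of carrier below 0.03 m/s); the robot touches nothing.
It fails at once if the balance is pulled into the red (stretched beyond 40 mm) (value of joint hook above 0.04 m).
It fails at once if the carrier is tipped over (angle between carrier_grip's own z axis and vertical above 0.6 rad).
It fails at once if a bystander is moved more than 30 mm (distance of any of card_box, jar, ruler, clear_case, calipers, spirit_can from where it was at the start of the episode above 0.03 m).
It also fails if it takes over 64 s, if anything falls off the work surface, if the arm or the gripper's body presses on something with over 40 N, if the wrist force passes 120 N, or if a joint passes its speed limit or range.

ROBOT

A 7-joint arm with a two-finger parallel gripper is mounted at the origin on the work surface. World frame = base frame: x ahead of the robot, y to its left, z up, the work surface at z = 0. Lengths are in mm, angles in rad, forces in N, time in s.
With the tool pointing down it reaches from about 400 to 900 mm from the base axis. Payload 5.6 kg.
Tool frame: the origin (TCP) lies midway between the tips of the shut fingers; the grasp point (between the pads) lies 19 mm behind it; x points along the fingers, y is the direction in which the jaws open and shut, and the axes are right-handed (so a half turn about x gives the same grasp; the last joint's range is limited). The gripper opens to 92 mm and grips with 3 to 60 N. Pads are 20 mm wide; open, the fingers measure 128 mm over their backs; the gripper's body (75 mm by 189 mm) begins 69 mm behind the grasp point.
Start: joints at [1.198, 0.468, -0.012, 1.603, 0.006, 1.071, -0.056], TCP at [210.464, -614.991, 214.592] pointing down, gripper open.
Joint ranges: [-2.53, 2.53], [-0.31, 2.02], [-1.57, 1.55], [0.28, 2.44], [-1.29, 4.43], [0.15, 1.84], [-2.92, 2.92]. Speed limits (rad/s): [2.57, 2.57, 3.14, 3.14, 3.14, 3.14, 3.14].

INTERFACE

Orientations are given as a rotation vector (axis times angle).
In Python, from cell import robot, grip, kin, viewer gives the robot as it stands. Calls block until the motion is done:
- robot.movep(position, orientation): joint-space move of the TCP to a pose.
- robot.servo_line(position, feed=150, rotation=None): straight line of the TCP; rotation=None keeps the orientation; feed is the mean speed in mm/s.
- robot.goto_joints(angles): joint-space move.
- grip(opening, newtons=None): opening from 0.0 (shut) to 1.0 (fully open); newtons is the grip in N (None keeps the last); returns when the fingers have stopped.
- robot.hold(seconds).
- kin.ik(position, orientation): joint angles nearest the present ones, or None.
- robot.observe(): the state.
- viewer.read_camera(name): name is "scene" or "top" or "wrist"; returns the picture (480x640x3 uint8, red, green, blue); there is no depth.
- viewer.camera_info(name): a dict with "camera_matrix" (3x3 intrinsics, pixels), "k1" (the pictures are not rectified: a ray, as slopes to the right and down, at radius r is drawn at 1 + k1 r^2 times it, then the intrinsics apply), "R" (3x3) and "t" (3): a world point X has camera coordinates R X + t. Camera axes: x right, y down, z forward; pixel columns grow to the right and rows downward; lengths in mm; the calibration is good to about 2 mm. A picture is of the moment at which its call begins: read the wrist's pose just before it. camera_info takes no time and is no camera call; for the wrist camera it gives the pose at the moment of the call.
A pose or a line that the arm cannot do raises robot.IKError and nothing moves.
- robot.job_done(): hands the job in, once; it reports no verdict.
Trained networks look in the newest picture that a camera, given by its name, has taken for a name from the list of things; names that differ only in an ending like _2 or _b are one class to them, and where a whole thing is asked for, a point or a joint stands for the part that bears it (a point fixed in the world has none). Each returns a list of dicts, best first, with "confidence" (0 to 1); they miss things now and then, are a little off and sometimes report something else, mostly with a low value. They report only what shows in the picture. A call takes as long as a camera call. They do not tell look-alikes from the thing itself.
- viewer.silhouettes(name, camera): "mask" (480x640 bool, what is visible of it).
- viewer.pinpoint(name, camera): "at" ([x, y, z] in mm, in the coordinates of the camera as it stood for that picture, good to about 4 mm: a listed point, or the origin of a listed thing).
The state is a dict: "t": time; "joints": joint angles; "joint_velocities": joint speeds; "joint_torque": joint torques, N m; "tcp_pos": TCP position; "tcp_rot": TCP orientation; "contact_force": force on the tool from outside, world axes, zero at the start; "wrist_torque": the same for the moment, N m; "grip_width": opening from 0.0 (shut) to 1.0 (fully open).
Only numpy, scipy, OpenCV 4.12 (cv2) and the standard library are available. Lean on these libraries where they do the work, as an engineer would, in place of code of your own. Each camera call takes 0.05 s, during which the arm holds its last target.

## Working session

There is one attempt and no reset: what is moved stays moved. The work goes in short steps, each a Python script; the robot and the scene stay as the last script left them, time stands still between calls to the robot, and variables do not carry over. Pictures are saved under pics/ and viewed, and the job is handed in when it is done.

```bash
ls; mkdir -p pics; cat > h.py <<'E'
from cell import robot, grip, kin, viewer
import numpy as np, cv2
from scipy.spatial.transform import Rotation as Rn
def shot(cam,fn):
    im=viewer.read_camera(cam); cv2.imwrite('pics/'+fn,cv2.cvtColor(np.asarray(im),cv2.COLOR_RGB2BGR)); return im
def toworld(cam,p):
    i=viewer.camera_info(cam); return np.array(i['R']).T@(np.array(p)-np.array(i['t']).ravel())
def px(cam,X):
    i=viewer.camera_info(cam); c=np.array(i['R'])@np.array(X)+np.array(i['t']).ravel()
    s=c[:2]/c[2]; s=s*(1+i['k1']*(s@s)); K=np.array(i['camera_matrix']); return (K[:2,:2]@s+K[:2,2]).round()
def pin(name,cam):
    r=viewer.pinpoint(name,cam)
    for d in r: 
        w=toworld(cam,d['at']); print(name,cam,round(d['confidence'],2),w.round(1),px(cam,w))
    return r
E
python3 - <<'E'
from h import *
for c in ['scene','top','wrist']:
    shot(c,c+'0.png'); 
    i=viewer.camera_info(c); print(c,(-np.array(i['R']).T@np.array(i['t']).ravel()).round())
    for n in ['carrier_grip','carrier_bar','hook_seat','hook_lip','wheel_axis','wheel_cup']: pin(n,c)
print(robot.observe())
E
```

```text
pics
scene [1204.  667. 1265.]
carrier_grip scene 0.77 [321.3 545.4 173.6] [518. 288.]
carrier_grip scene 0.75 [427.9 211.3 169.1] [380. 246.]
carrier_grip scene 0.57 [428.6 216.6 128.7] [380. 257.]
carrier_grip scene 0.28 [ 590.6 -115.9   64.3] [248. 245.]
carrier_bar scene 0.75 [426.4 216.8 127.2] [381. 257.]
carrier_bar scene 0.75 [317.9 546.6 131.3] [515. 297.]
hook_seat scene 0.81 [504.6  37.  196.6] [308. 223.]
hook_lip scene 0.71 [478.2  29.2 209.4] [313. 212.]
wheel_axis scene 0.73 [ 581.7 -158.6   62.6] [239. 236.]
wheel_cup scene 0.91 [ 590.1 -115.3   65.3] [248. 245.]
top [ 394.   70. 1474.]
carrier_grip top 0.77 [320.5 547.4 168.6] [120. 331.]
carrier_grip top 0.72 [433.2 211.7 168.9] [265. 280.]
carrier_bar top 0.82 [427.2 208.8 129.3] [268. 283.]
carrier_bar top 0.71 [318.7 545.1 125.4] [128. 330.]
hook_seat top 0.8 [510.2  29.6 195.1] [343. 245.]
hook_lip top 0.65 [479.9  31.  211.6] [342. 258.]
wheel_axis top 0.94 [ 582.7 -158.2   58.9] [414. 221.]
wheel_cup top 0.89 [ 596.1 -114.    68.7] [397. 215.]
wrist [ 283. -591.  385.]
{'t': 1.05, 'joints': array([ 1.19803718,  0.46749511, -0.01160857,  1.60269475,  0.00599835,
        1.07141186, -0.05627745]), 'joint_velocities': array([ 6.71727599e-05,  1.57741426e-03,  2.05160462e-04,  1.08675911e-03,
       -7.35376770e-04,  1.44858663e-03, -4.46824594e-04]), 'joint_torque': array([ 2.78320795e-04, -5.20426691e+01, -1.18350412e-02, -2.44058418e+01,
       -5.64656651e-02,  1.13388972e-02,  7.57957878e-05]), 'tcp_pos': array([ 210.44608346, -614.99625201,  214.59771608]), 'tcp_rot': array([ 2.04282813,  0.33983356, -2.04288637]), 'contact_force': array([0.11671099, 0.02589157, 0.30907684]), 'wrist_torque': array([ 0.03090817, -0.01281205, -0.01313012]), 'grip_width': 1.0007315766719724}
```

View pics/scene0.png

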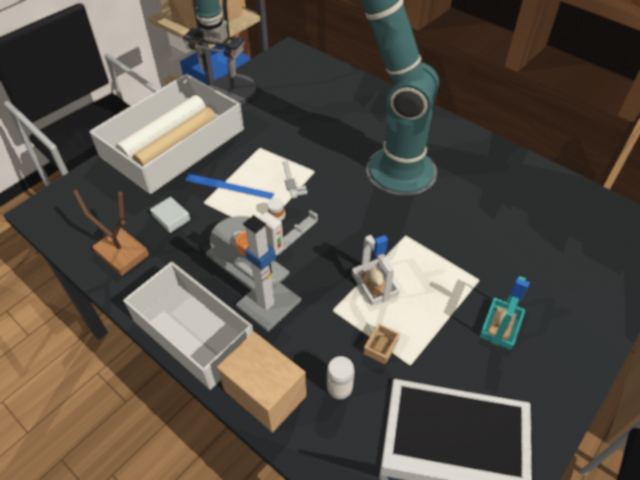

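View pics/top0.png

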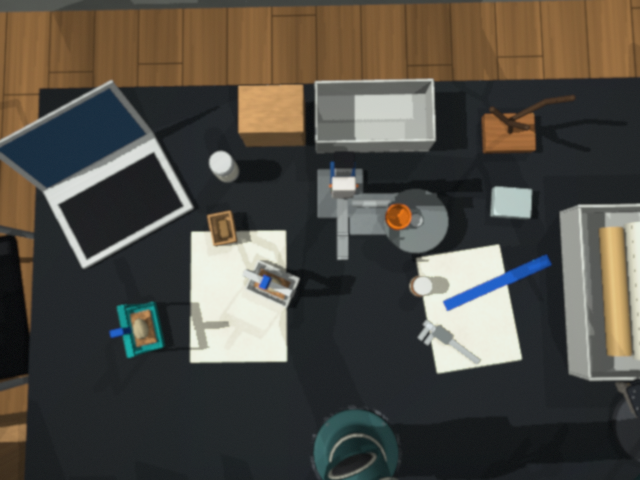

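```bash
python3 - <<'E'
import cv2
s=cv2.imread('pics/scene0.png');t=cv2.imread('pics/top0.png')
a=cv2.resize(s[180:330,190:560],None,fx=2.1,fy=2.1,interpolation=cv2.INTER_CUBIC)
cv2.imwrite('pics/sc.png',a)
b=cv2.resize(t[180:360,90:460],None,fx=2.1,fy=2.1,interpolation=cv2.INTER_CUBIC)
cv2.imwrite('pics/tc.png',b)
E
```

```text
(no output)
```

View pics/sc.png

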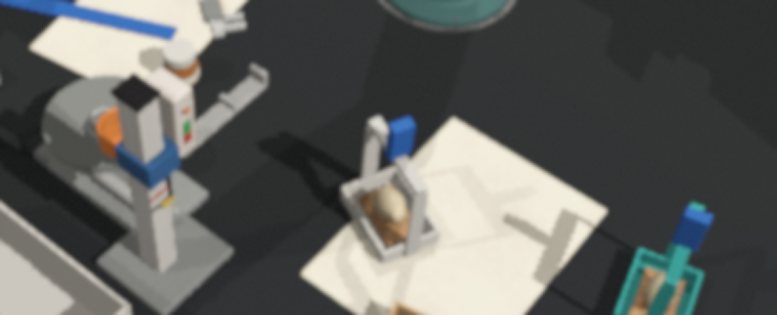

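View pics/tc.png

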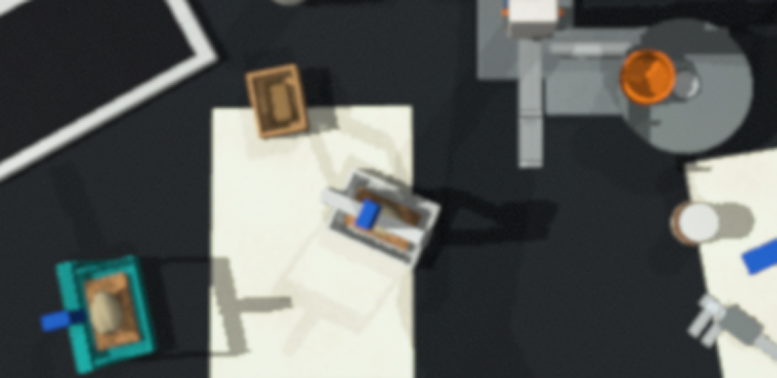

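The candidates for the carrier are the white tray at scene (380,246) / top (265,280) and the turquoise one at scene (518,288) / top (120,331). The white one on the paper matches the description, with its white tray, two straps and blue tab. Next is a close wrist view of it, and one of the hook.

```bash
cat >> h.py <<'E'
def down(yaw):  # tool x down, tool y = (-sin,cos) at yaw (jaw along carrier y)
    x=np.array([0,0,-1.]); y=np.array([-np.sin(yaw),np.cos(yaw),0]); return Rn.from_matrix(np.c_[x,y,np.cross(x,y)])
E
python3 - <<'E'
from h import *
o=robot.observe(); R=Rn.from_rotvec(o['tcp_rot']).as_matrix(); print(R.round(2))
i=viewer.camera_info('wrist'); c=-np.array(i['R']).T@np.array(i['t']).ravel()
print('cam in tool',(R.T@(c-o['tcp_pos'])).round(1)); print((R.T@np.array(i['R']).T).round(2))
for p in [(350,-300,400),(430,212,330),(507,33,300)]:
  for y in (-.4,0,-.4+np.pi,np.pi):
    print(p,y,kin.ik(p,down(y).as_rotvec()))
for z in (200,300,350): print(px('scene',[620,32,z]),px('top',[620,32,z]))
E
```

```text
[[-0.    0.32 -0.95]
 [-0.   -0.95 -0.32]
 [-1.    0.    0.  ]]
cam in tool [-170.     0.5  -76.5]
[[ 0.   -0.27  0.96]
 [ 1.    0.   -0.  ]
 [-0.    0.96  0.27]]
(350, -300, 400) -0.4 [ 1.1685239   0.02658708 -0.53638514  1.7536241   0.01387816  1.36513317
  1.80025602]
(350, -300, 400) 0 [ 1.22289797  0.03054842 -0.59214281  1.75098107  0.01741496  1.36529198
  2.19821353]
(350, -300, 400) 2.741592653589793 [ 7.26211345e-01 -1.66154029e-04 -8.99445105e-02  1.77714630e+00
 -1.52474542e-05  1.36461183e+00 -1.33452637e+00]
(350, -300, 400) 3.141592653589793 [ 7.56587934e-01  1.52195219e-03 -1.20303169e-01  1.77546679e+00
  1.86606633e-04  1.36461491e+00 -9.34549627e-01]
(430, 212, 330) -0.4 [ 0.29523094  0.16295253 -0.90223666  1.81607199  0.13563933  1.22689987
  0.5243052 ]
(430, 212, 330) 0 [ 0.29523094  0.16295253 -0.90223666  1.81607199  0.13563933  1.22689987
  0.9243052 ]
(430, 212, 330) 2.741592653589793 [ 0.56039719  0.28534643 -1.26700732  1.80648029  0.28601202  1.25986814
 -2.75515222]
(430, 212, 330) 3.141592653589793 [ 0.59404658  0.32136764 -1.33059203  1.80551447  0.32673796  1.27265256
 -2.39413136]
(507, 33, 300) -0.4 [ 0.63852801  0.26349735 -0.8997384   1.79939876  0.22200679  1.18473935
  0.84196469]
(507, 33, 300) 0 [ 0.7211974   0.29930516 -1.01332894  1.79571245  0.27212195  1.19698013
  1.19773301]
(507, 33, 300) 2.741592653589793 [ 0.39086683  0.19929333 -0.59286367  1.8120104   0.12062174  1.16626199
 -2.21123552]
(507, 33, 300) 3.141592653589793 [ 0.44562083  0.20995608 -0.65807964  1.80904477  0.13894288  1.16902042
 -1.82717367]
[276. 248.] [341. 198.]
[273. 221.] [342. 189.]
[272. 206.] [343. 185.]
```

```bash
python3 - <<'E'
import cv2
t=cv2.imread('pics/scene0.png')
cv2.imwrite('pics/sd.png',cv2.resize(t[170:330,190:350],None,fx=3.7,fy=3.7,interpolation=cv2.INTER_CUBIC))
E
```

```text
(no output)
```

View pics/sd.png

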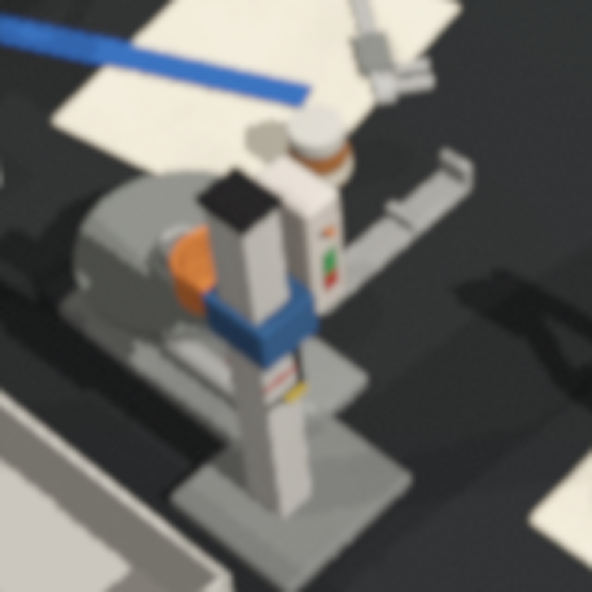

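```bash
python3 - <<'E'
from h import *
robot.movep([350,-300,400],down(0).as_rotvec())
print(robot.observe()['t'])
robot.movep([460,20,400],down(0).as_rotvec()); robot.hold(0.3)
print(robot.observe()['t'])
shot('wrist','w1.png')
for n in ['hook_seat','hook_lip','wheel_axis','wheel_cup']: pin(n,'wrist')
robot.movep([420,205,370],down(-.37).as_rotvec()); robot.hold(0.3)
shot('wrist','w2.png')
for n in ['carrier_grip','carrier_bar']: pin(n,'wrist')
m=viewer.silhouettes('carrier_grip','wrist')
print(robot.observe()['t'], robot.observe()['contact_force'])
E
```

```text
2.9917
4.5667
hook_seat wrist 0.87 [506.5  27.3 190.2] [335. 247.]
hook_lip wrist 0.9 [479.7  30.7 207.8] [339. 227.]
wheel_axis wrist 0.77 [ 582.3 -164.9   64.3] [201. 270.]
wheel_cup wrist 0.9 [ 588.4 -111.6   68. ] [237. 275.]
carrier_grip wrist 0.82 [427.4 212.9 171.2] [339. 210.]
carrier_bar wrist 0.79 [429.6 205.4 129. ] [332. 206.]
6.1667 [-0.36006765  0.451091    0.19814764]
```

View pics/w1.png

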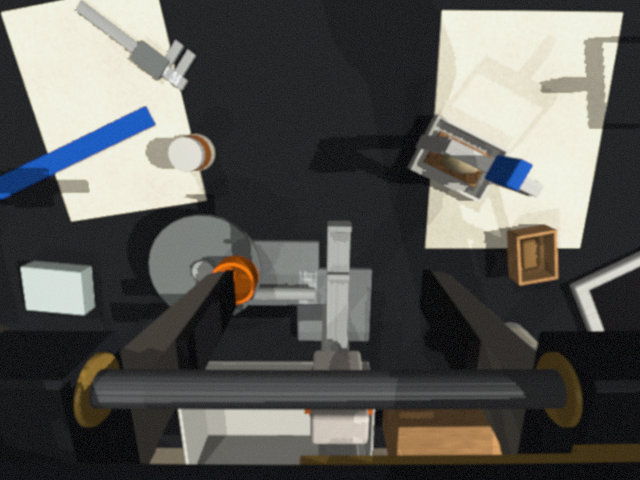

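View pics/w2.png

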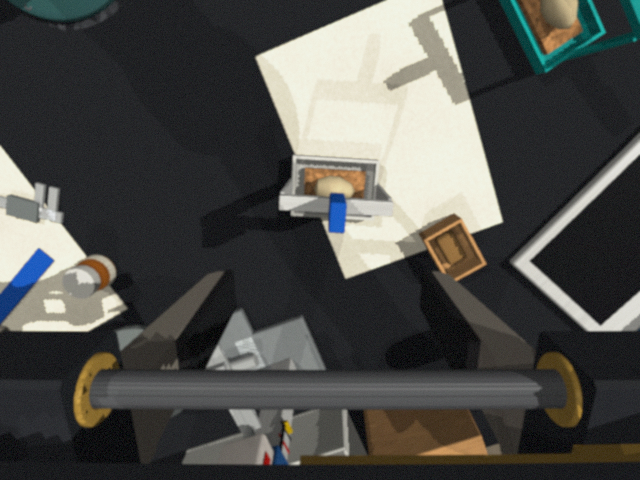

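The wrist view shows the white carrier at (335,200) with its blue tab at (337,212), the bar from about (280,203) to (392,208), and the turquoise one far off at (550,20). The first wrist picture shows the hook strip running from (339,225) down to (336,345).

```bash
python3 - <<'E'
import cv2
t=cv2.imread('pics/w2.png'); cv2.imwrite('pics/w2c.png',cv2.resize(t[140:250,265:405],None,fx=5,fy=5,interpolation=cv2.INTER_CUBIC))
t=cv2.imread('pics/w1.png'); cv2.imwrite('pics/w1c.png',cv2.resize(t[215:365,280:390],None,fx=4,fy=4,interpolation=cv2.INTER_CUBIC))
E
```

```text
(no output)
```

View pics/w2c.png

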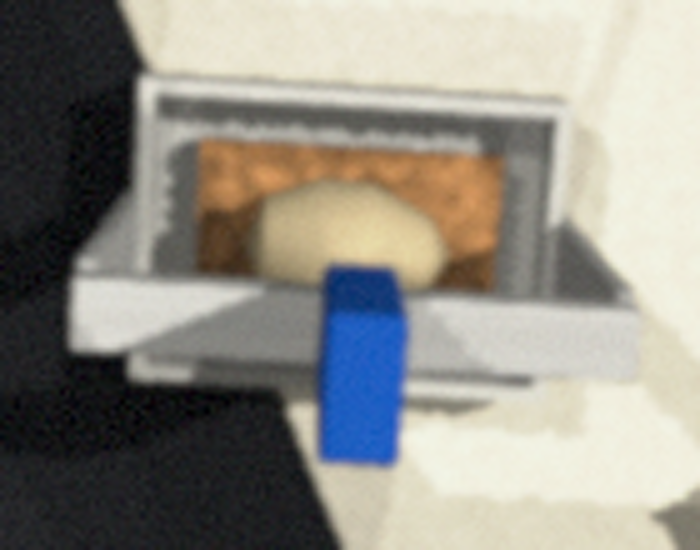

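View pics/w1c.png

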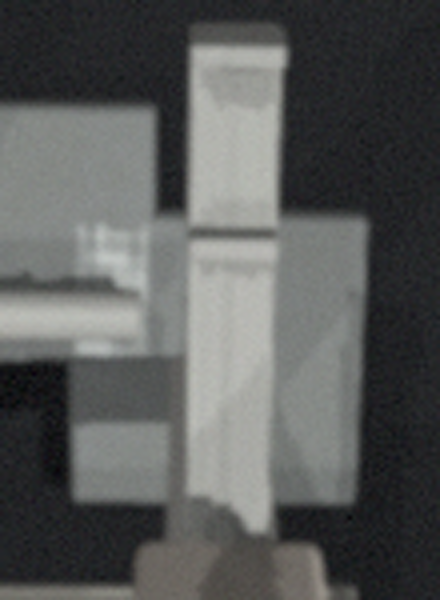

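```bash
cat >> h.py <<'E'
def ray(px_,z,R,t,i):
    K=np.array(i['camera_matrix']); d=np.array([i['k1'],0,0,0,0.])
    # slopes: distortion by radius of undistorted ray
    s=cv2.undistortPoints(np.array(px_,float).reshape(-1,1,2),K,d).reshape(-1,2)
    c=-R.T@t; out=[]
    for a in s:
        v=R.T@np.array([a[0],a[1],1]); out.append(c+v*(z-c[2])/v[2])
    return np.array(out)
def campose(pos,yaw):
    T=down(yaw).as_matrix(); Rc=np.array([[0,-.27,.96],[1,0,0],[0,.96,.27]]); 
    i=viewer.camera_info('wrist'); o=robot.observe(); R0=Rn.from_rotvec(o['tcp_rot']).as_matrix()
    Rcam=np.array(i['R'])@R0@T.T; ct=R0.T@(-np.array(i['R']).T@np.array(i['t']).ravel()-o['tcp_pos'])
    c=np.array(pos)+T@ct; return Rcam,-Rcam@c
E
python3 - <<'E'
from h import *
i=viewer.camera_info('wrist'); R=np.array(i['R']);t=np.array(i['t']).ravel()
f=lambda L:[(265+a/5,140+b/5) for a,b in L]
A=ray(f([(75,278),(632,300),(637,375),(70,352)]),142,R,t,i);print(A.round(1),A.mean(0).round(1))
v=(A[1]+A[2]-A[0]-A[3])/2; print('len',np.linalg.norm(v),'yaw',np.arctan2(-v[0],v[1]))
B=ray(f([(327,312),(405,318),(397,463),(320,460)]),198,R,t,i);print(B.round(1),B.mean(0).round(1))
v=(B[2]+B[3]-B[0]-B[1]); print('tab yaw',np.arctan2(v[1],v[0]))
R,t=campose([460,20,400],0)
g=lambda L:[(280+a/4,215+b/4) for a,b in L]
S=ray(g([(190,70),(188,490),(280,70),(273,490)]),191,R,t,i);print(S.round(1))
for k in (0,2):
  v=S[k+1]-S[k]; print('hook yaw',np.arctan2(v[1],v[0]))
print('lip top',ray(g([(190,45),(288,47),(190,68),(286,68)]),209,R,t,i).round(1)); print('stop top',ray(g([(190,236),(276,236)]),201,R,t,i).round(1))
print(robot.observe()['tcp_pos'])
E
```

```text
[[396.3 158.2 142. ]
 [444.2 268.5 142. ]
 [460.4 264.2 142. ]
 [410.8 150.8 142. ]] [427.9 210.4 142. ]
len 122.02419559756252 yaw -0.41087008386364055
[[412.3 209.7 198. ]
 [418.6 222.9 198. ]
 [444.3 211.7 198. ]
 [438.5 198.2 198. ]] [428.4 210.6 198. ]
tab yaw -0.412864633583061
[[490.4  19.1 191. ]
 [615.6  18.6 191. ]
 [490.4  42.8 191. ]
 [615.6  42.9 191. ]]
hook yaw -0.004369322851909865
hook yaw 0.0008839863333039043
lip top [[478.8  19.1 209. ]
 [479.4  43.6 209. ]
 [484.8  19.1 209. ]
 [484.8  43.2 209. ]]
stop top [[533.3  19.1 201. ]
 [533.3  41.9 201. ]]
[420.14021915 204.75697938 370.02559137]
```

Carrier centre is (428.2, 210.5) at yaw -0.41. Seat is (507, 31, ~191), hook yaw about 0. Grasping now.

```bash
python3 - <<'E'
from h import *
r=down(-.412).as_rotvec()
i=viewer.camera_info('wrist')
R,t=campose([460,20,400],0); print('plate',ray([(318.7,241),(318,304),(298.7,340),(316,290)],30,R,t,i).round(0))
robot.movep([428.2,210.5,235],r)
robot.servo_line([428.2,210.5,153],feed=120)
w0=robot.observe()['contact_force']
grip(0.0,40)
o=robot.observe(); print(o['t'],o['grip_width'],o['contact_force'],w0,o['tcp_pos'])
shot('scene','s2.png')
robot.servo_line([428.2,210.5,190],feed=100); robot.hold(.3)
o=robot.observe(); print(o['t'],o['grip_width'],o['contact_force'],o['tcp_pos'],o['wrist_torque'])
E
```

```text
plate [[550.   6.  30.]
 [654.   4.  30.]
 [719. -28.  30.]
 [630.   1.  30.]]
8.7333 0.17230238245900176 [-0.07524438  0.52867446 -1.00344162] [0.05426171 0.39679241 0.21061786] [428.16232536 210.60531667 152.98352392]
9.6 0.17440951344030442 [ 0.52152177  0.27806529 -4.76190909] [427.90835595 210.39195581 189.56840805] [ 0.04343912 -0.18163912  0.04201822]
```

View pics/s2.png

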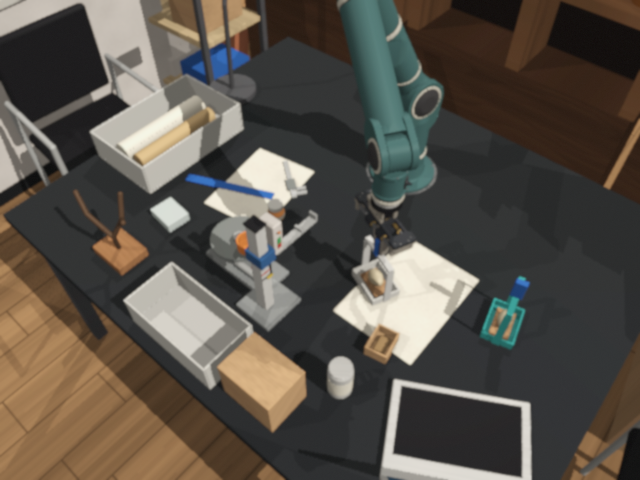

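```bash
python3 - <<'E'
from h import *
robot.servo_line([428.2,210.5,262],feed=120)
robot.servo_line([428,31,262],feed=150,rotation=down(0).as_rotvec())
robot.hold(.3)
o=robot.observe(); print(o['t'],o['contact_force'],o['tcp_pos'],o['grip_width'])
shot('scene','s3.png'); shot('wrist','w3.png'); 
for n in ['hook_seat','hook_lip','carrier_bar','carrier_grip']: pin(n,'scene')
for n in ['hook_seat','hook_lip']: pin(n,'wrist')
E
```

```text
12.0 [ 0.13963497  0.10044031 -5.22384994] [427.98160293  31.40824494 262.02163053] 0.1706890689197284
hook_lip scene 0.63 [477.8  31.7 210.6] [314. 212.]
carrier_bar scene 0.6 [315.7 544.  130.4] [514. 296.]
carrier_bar scene 0.58 [425.5  36.4 237.9] [328. 194.]
carrier_grip scene 0.9 [321.3 545.6 169.9] [518. 289.]
carrier_grip scene 0.78 [428.7  31.7 278.2] [326. 183.]
```

View pics/s3.png

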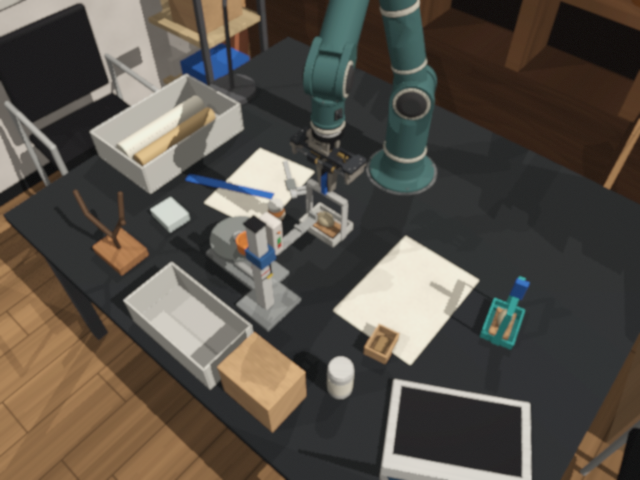

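View pics/w3.png

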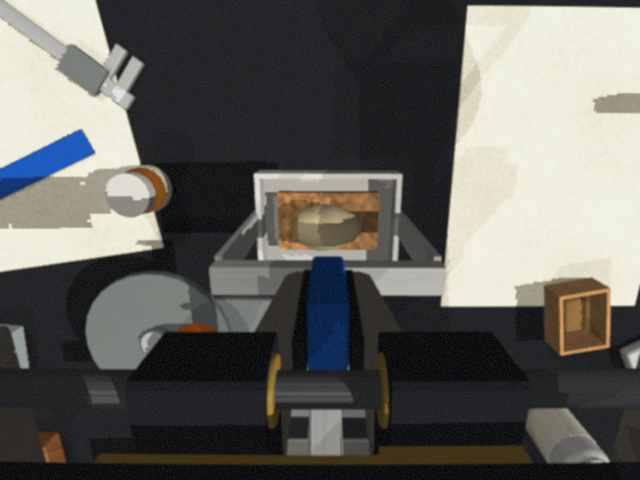

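The carrier hangs level in the grip at wrist (327,278), with the bar aligned to the hook. I'll move it over the lip and lower it with force monitoring.

```bash
python3 - <<'E'
from h import *
robot.servo_line([505,31,262],feed=100); robot.hold(.2)
def F(): return np.mean([ (robot.hold(.03),robot.observe()['contact_force'])[1] for _ in range(5)],0)
f0=F(); print('free',f0)
robot.servo_line([505,31,222],feed=80); print(222,F())
for z in (216,212,208,204,200):
    robot.servo_line([505,31,z],feed=60); f=F(); print(z,robot.observe()['tcp_pos'].round(1),f.round(2),'stretch',((f[2]-f0[2])/.35).round(1))
    if (f[2]-f0[2])/.35>14: break
    if np.abs(f[:2]-f0[:2]).max()>6: print('lateral'); break
print(robot.observe()['t']); shot('scene','s4.png'); shot('top','t4.png')
E
python3 - <<'E'
import cv2
a=cv2.imread('pics/s4.png')[150:310,210:370];b=cv2.imread('pics/t4.png')[170:290,280:440]
cv2.imwrite('pics/s4c.png',cv2.resize(a,None,fx=3.7,fy=3.7,interpolation=2));cv2.imwrite('pics/t4c.png',cv2.resize(b,None,fx=3.7,fy=3.7,interpolation=2))
E
```

```text
free [ 0.03697985 -0.24990804 -4.01313552]
222 [ 0.00982705  0.45508349 -4.40336124]
216 [505.  31. 216.] [ 0.11  0.03 -4.38] stretch -1.0
212 [505.2  31.  212.1] [ 0.33 -0.6  -3.09] stretch 2.6
208 [505.2  31.1 208.2] [ 0.3   0.06 -2.23] stretch 5.1
204 [505.2  31.1 204.1] [ 0.68  0.01 -0.34] stretch 10.5
200 [505.2  31.  200.1] [ 0.95 -0.42  0.93] stretch 14.1
16.5833
```

View pics/s4c.png

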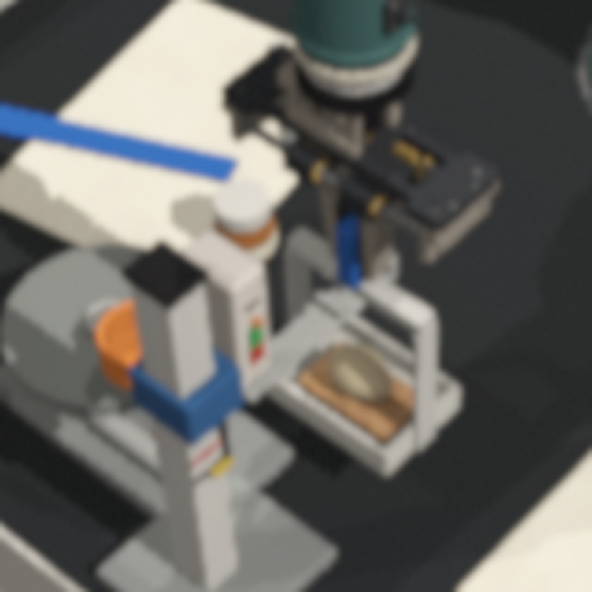

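The bar is seated behind the lip. Contact came at TCP z≈214.5 and the stretch rises as the spring rate predicts. I'll tug to about 27-28 mm stretch now.

```bash
python3 - <<'E'
from h import *
def F(n=8): return np.mean([ (robot.hold(.03),robot.observe()['contact_force'])[1] for _ in range(n)],0)
f0=-4.35
robot.servo_line([505,31,192],feed=30); f=F(); print(192,f.round(2),((f[2]-f0)/.35).round(1))
robot.servo_line([505,31,186.5],feed=20); f=F(16); o=robot.observe(); print(o['tcp_pos'].round(1),f.round(2),((f[2]-f0)/.35).round(1),o['grip_width'])
shot('scene','s5.png'); shot('top','t5.png'); robot.hold(.2); print(robot.observe()['t'])
E
python3 - <<'E'
import cv2,numpy as np
a=cv2.imread('pics/s5.png')[150:310,210:370]
a=cv2.resize(a[50:110,40:100],None,fx=10,fy=10,interpolation=2); cv2.imwrite('pics/s5c.png',a)
E
```

```text
192 [ 0.87 -0.15  3.85] 23.4
[505.2  31.  186.7] [ 0.59 -0.4   5.93] 29.4 0.1684859376765496
18.625
```

View pics/s5c.png

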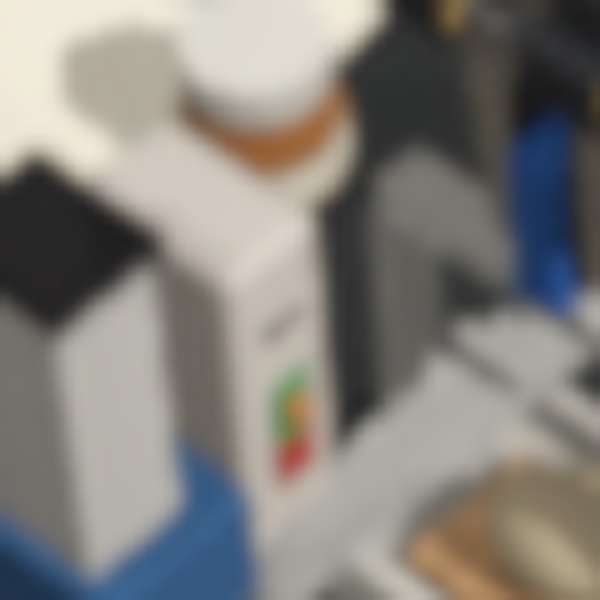

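The pointer is in the green at (298,405) of the crop, estimated stretch about 28-29 mm. I'll ease back to the free-hang height and release.

```bash
python3 - <<'E'
from h import *
robot.servo_line([505,31,202.5],feed=40); robot.hold(.3)
print(robot.observe()['contact_force'],robot.observe()['t'])
grip(0.6); robot.hold(.3); o=robot.observe(); print(o['t'],o['grip_width'],o['contact_force'])
shot('scene','s6.png'); shot('wrist','w6.png')
for n in ['hook_seat','carrier_bar','carrier_grip']: pin(n,'scene')
q0=np.array(o['joints']); print(q0.round(2))
for y in (np.pi/2,-np.pi/2,-1.2,1.2):
  for p in [(582,-110,75),(582,-206,75),(534,-158,75),(630,-158,75),(590,-114,200)]:
    q=kin.ik(p,down(y).as_rotvec()); print(round(y,2),p,None if q is None else np.round(q,2))
E
```

```text
[0.95342327 0.42174055 0.95325096] 19.475
20.5 0.5991887812863325 [-0.48140643  0.53204658 -0.37301825]
hook_seat scene 0.78 [507.8  33.5 182.2] [307. 227.]
carrier_bar scene 0.8 [506.3  33.8 181.4] [307. 226.]
carrier_bar scene 0.66 [318.8 546.8 130.2] [514. 298.]
carrier_bar scene 0.4 [ 630.8 -414.9    6.8] [171. 216.]
carrier_grip scene 0.82 [498.7  33.  218.8] [309. 215.]
carrier_grip scene 0.82 [320.9 545.7 176. ] [519. 287.]
[ 0.76  0.5  -1.13  1.91  0.52  1.06  0.99]
1.57 (582, -110, 75) [ 0.94  0.98 -1.23  1.8   1.02  1.17  2.5 ]
1.57 (582, -206, 75) [ 1.06  1.01 -1.23  1.73  1.03  1.19  2.68]
1.57 (534, -158, 75) [ 1.08  0.95 -1.25  1.88  1.02  1.14  2.57]
1.57 (630, -158, 75) [ 0.93  1.04 -1.21  1.65  1.03  1.22  2.62]
1.57 (590, -114, 200) [ 0.99  0.88 -1.38  1.69  0.89  1.35  2.59]
-1.57 (582, -110, 75) [ 0.55  0.63 -0.57  1.82  0.44  0.82 -0.23]
-1.57 (582, -206, 75) [ 0.69  0.66 -0.56  1.76  0.45  0.85 -0.07]
-1.57 (534, -158, 75) [ 0.68  0.58 -0.59  1.9   0.45  0.79 -0.15]
-1.57 (630, -158, 75) [ 0.58  0.7  -0.54  1.67  0.44  0.89 -0.15]
-1.57 (590, -114, 200) [ 0.63  0.5  -0.67  1.71  0.35  1.06 -0.15]
-1.2 (582, -110, 75) [ 0.61  0.65 -0.64  1.82  0.51  0.85  0.09]
-1.2 (582, -206, 75) [ 0.75  0.69 -0.64  1.75  0.52  0.88  0.25]
-1.2 (534, -158, 75) [ 0.74  0.61 -0.67  1.9   0.51  0.81  0.17]
-1.2 (630, -158, 75) [ 0.62  0.73 -0.62  1.67  0.51  0.91  0.18]
-1.2 (590, -114, 200) [ 0.69  0.52 -0.75  1.7   0.4   1.07  0.18]
1.2 (582, -110, 75) [ 0.91  0.93 -1.16  1.8   0.96  1.11  2.17]
1.2 (582, -206, 75) [ 1.04  0.96 -1.15  1.73  0.97  1.14  2.34]
1.2 (534, -158, 75) [ 1.05  0.89 -1.18  1.88  0.96  1.07  2.24]
1.2 (630, -158, 75) [ 0.9   0.99 -1.14  1.65  0.97  1.17  2.28]
1.2 (590, -114, 200) [ 0.97  0.82 -1.3   1.69  0.82  1.29  2.27]
```

```bash
python3 - <<'E'
import cv2
a=cv2.imread('pics/s6.png')[170:290,220:380]
cv2.imwrite('pics/s6c.png',cv2.resize(a,None,fx=4.8,fy=4.8,interpolation=2))
E
```

```text
(no output)
```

View pics/s6c.png

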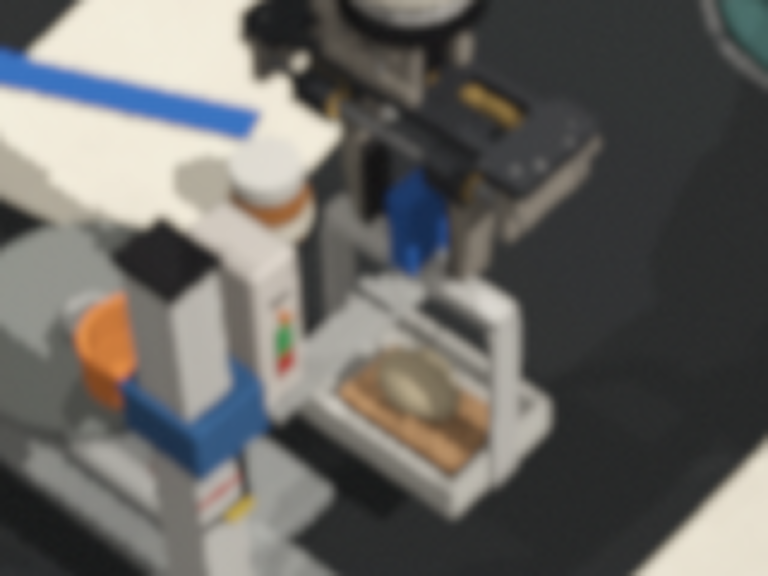

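View pics/w6.png

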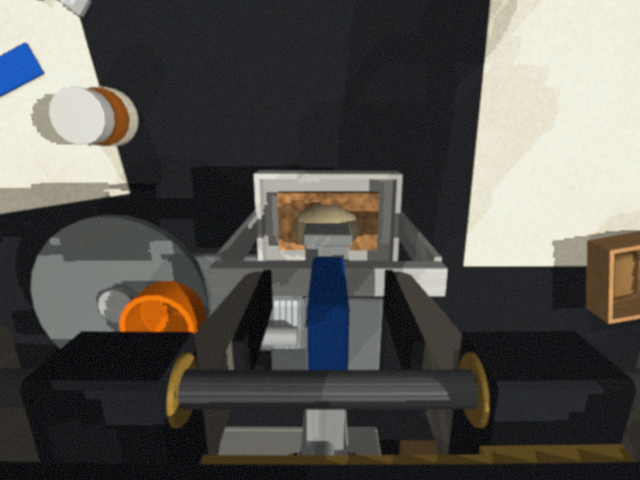

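The carrier hangs freely, egg and tray level. Now I'll retreat upward and refine the wheel geometry from the first top picture.

```bash
python3 - <<'E'
from h import *
im=cv2.imread('pics/top0.png'); i=viewer.camera_info('top'); R=np.array(i['R']);t=np.array(i['t']).ravel()
hsv=cv2.cvtColor(im,cv2.COLOR_BGR2HSV); m=cv2.inRange(hsv,(5,150,90),(20,255,255)); m[:,:370]=0;m[:,430:]=0;m[:180]=0;m[250:]=0
ys,xs=np.nonzero(m); (c,r)=cv2.minEnclosingCircle(np.c_[xs,ys].astype(np.float32)); print('cup px',c,r,len(xs))
print('rim centre',ray([c],94,R,t,i).round(1), 'rad mm',np.linalg.norm(ray([c,(c[0]+r,c[1])],94,R,t,i)[0]-ray([c,(c[0]+r,c[1])],94,R,t,i)[1]))
g=cv2.cvtColor(im,cv2.COLOR_BGR2GRAY)
h=cv2.HoughCircles(cv2.resize(g[170:270,360:470],None,fx=4,fy=4,interpolation=2),cv2.HOUGH_GRADIENT,1,50,param1=80,param2=20,minRadius=100,maxRadius=160)
for a in h[0][:3]:
    p=[(360+a[0]/4-.4,170+a[1]/4-.4)]; print('disc',p,a[2]/4,ray(p,62,R,t,i).round(1))
for n in ['axis']: print(px('top',[582,-159,62]),px('top',[582+82,-159,62]),px('top',[582,-159-82,62]))
# path check
q=robot.observe()['joints']
E
python3 - <<'E'
import cv2
t=cv2.imread('pics/top0.png'); cv2.imwrite('pics/tw.png',cv2.resize(t[170:270,360:470],None,fx=6,fy=6,interpolation=2))
E
```

```text
cup px (398.28192138671875, 216.35372924804688) 13.488365173339844 538
rim centre [[ 589.5 -112.8   94. ]] rad mm 33.398588534744526
disc [(np.float32(416.475), np.float32(220.475))] 31.675 [[ 582.8 -162.8   62. ]]
[415. 221.] [414. 189.] [447. 220.]
```

View pics/tw.png

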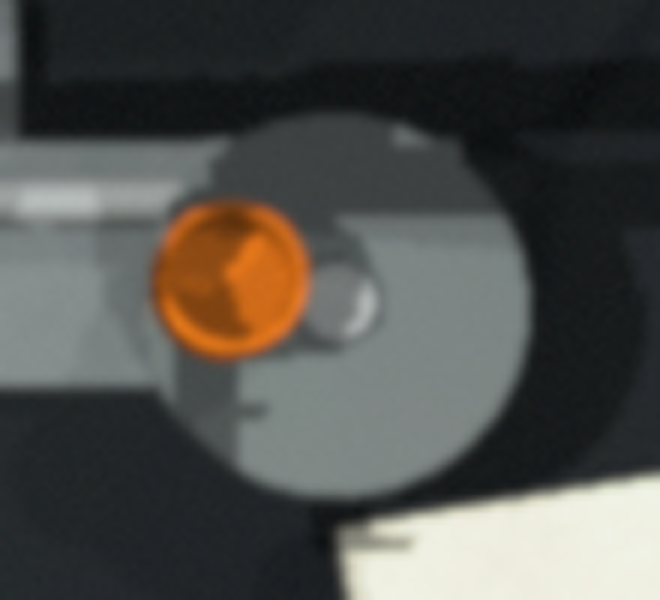

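The disc centre gives the axis at about (582.6, -161) and the cup centre at about (589, -113.5), angle 1.43 rad. Two clockwise turns from any start of 3–9 mm ends within tolerance, and I'll check by picture.

```bash
python3 - <<'E'
from h import *
robot.servo_line([505,31,330],feed=150)
o=robot.observe(); print(o['t'],o['contact_force'])
r=down(1.35).as_rotvec()
robot.movep([500,-150,320],r); grip(0.0,20)
robot.movep([589,-114,140],r); robot.hold(.2)
o=robot.observe(); print(o['t'],o['joints'].round(2),o['tcp_pos'].round(1),o['contact_force'].round(2))
shot('wrist','w7.png'); shot('top','t7.png'); shot('scene','s7.png')
im=cv2.imread('pics/scene0.png')[170:330,190:350]; im2=cv2.imread('pics/s7.png')[170:330,190:350]
cv2.imwrite('pics/cmp7.png',cv2.resize(np.hstack([im[60:130,40:110],im2[60:130,40:110]]),None,fx=5.7,fy=5.7,interpolation=2))
E
```

```text
21.75 [ 0.38096147  0.17036975 -0.59936745]
24.9667 [ 0.93  0.84 -1.2   1.74  0.85  1.18  2.4 ] [ 589.5 -115.   141.6] [ 0.39 -0.23 -1.09]
```

View pics/w7.png

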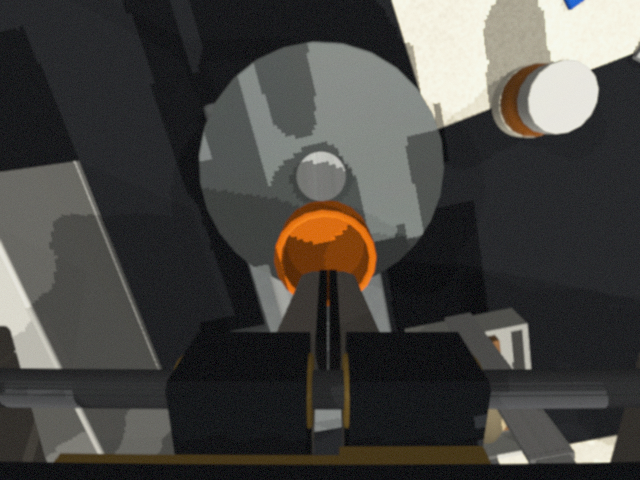

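View pics/s7.png

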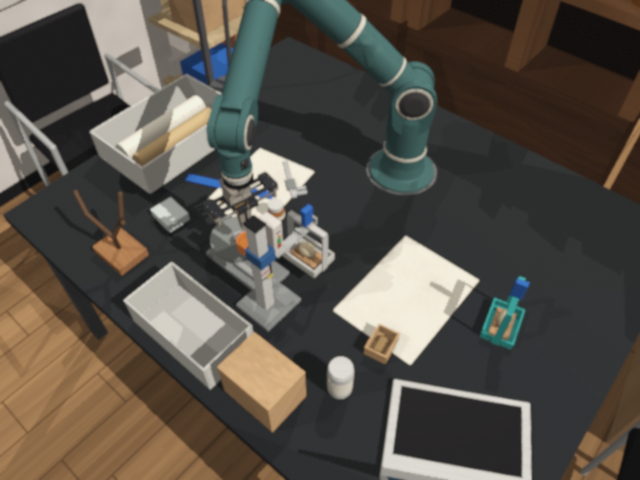

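View pics/cmp7.png

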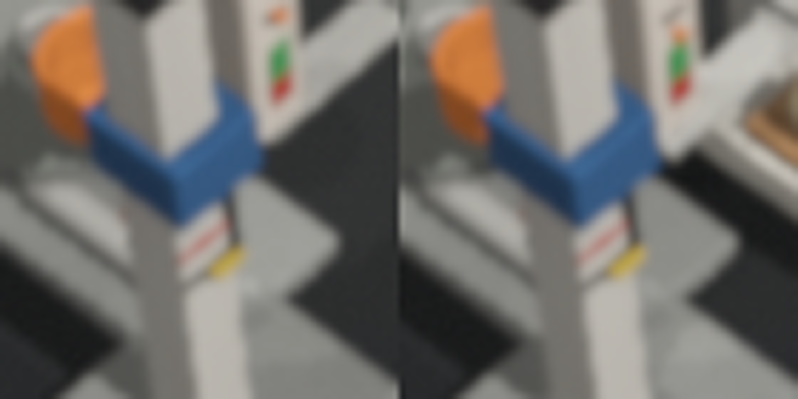

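The wrist view has the cup rim centred at about (326,253), hub at (321,177), and the fingers just above the cup. The carrier still hangs at scene (308,245) and the yellow pointer is near the black line. Checking the cup and hub from this view.

```bash
python3 - <<'E'
from h import *
i=viewer.camera_info('wrist');R=np.array(i['R']);t=np.array(i['t']).ravel()
print(ray([(326,254)],94,R,t,i).round(1), ray([(321,163)],62,R,t,i).round(1), ray([(276,254),(376,254)],94,R,t,i).round(1))
print(px('wrist',robot.observe()['tcp_pos']), px('wrist',[582.6,-161,62]))
E
```

```text
[[ 589.3 -117.4   94. ]] [[ 581.2 -168.9   62. ]] [[ 619.2 -124.1   94. ]
 [ 559.5 -110.6   94. ]]
[327. 290.] [322. 175.]
```

```bash
cat > turn.py <<'E'
from h import *
A=np.array([582.3,-163.0])
def go(a0,a1,n,z=76,feed=120,stop=25):
    for a in np.linspace(a0,a1,n+1)[1:]:
        robot.servo_line([*(A+48*np.array([np.cos(a),np.sin(a)])),z],feed=feed)
        o=robot.observe(); f=o['contact_force']
        if np.linalg.norm(f)>stop: print('stop',a,f); break
        if n<9 or int(a*100)%3==0: print(round(a,2),f.round(1),o['joints'][[2,6]].round(2),round(o['t'],2))
    return a
E
python3 - <<'E'
from turn import *
a=1.43
robot.servo_line([*(A+48*np.array([np.cos(a),np.sin(a)])),100],feed=120)
for z in (88,76):
    robot.servo_line([*(A+48*np.array([np.cos(a),np.sin(a)])),z],feed=80); o=robot.observe(); print(z,o['contact_force'].round(1),o['tcp_pos'].round(1))
    if abs(o['contact_force'][2])>12: break
else:
    go(1.43,1.43-np.pi/2,4)
shot('wrist','w8.png'); shot('top','t8.png'); print(robot.observe()['t'])
E
```

```text
88 [-0.7 -0.7  0.6] [ 588.8 -115.4   87.6]
76 [0.8 0.2 0.1] [ 588.6 -115.5   75.4]
1.04 [-0.8  1.4 -0.6] [-1.11  2.38] 26.51
0.64 [-0.5 -0.4 -0.3] [-1.1   2.41] 26.82
0.25 [-0.3 -0.1  0.2] [-1.1   2.44] 27.12
-0.14 [-0.6  0.3 -0.6] [-1.1   2.47] 27.43
27.5333
```

View pics/w8.png

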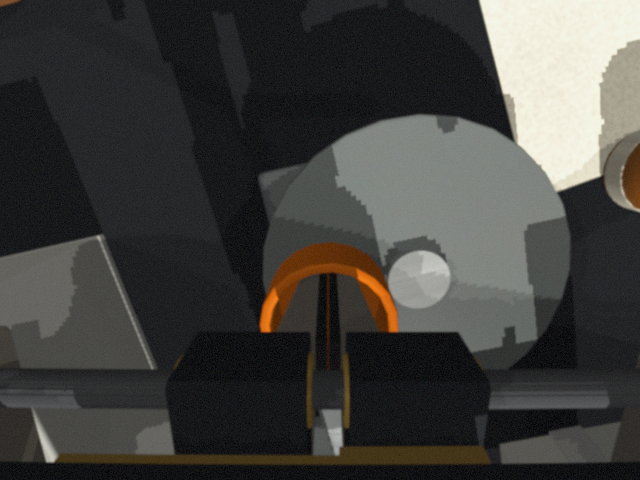

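The cup at (329,285) follows the fingers. Continuing.

```bash
python3 - <<'E'
from turn import *
a=go(-.14,-11.4,28,feed=130)
print(a,robot.observe()['t'])
shot('wrist','w9.png'); shot('scene','s9.png')
im=cv2.imread('pics/s7.png')[170:330,190:350]; im2=cv2.imread('pics/s9.png')[170:330,190:350]
cv2.imwrite('pics/cmp9.png',cv2.resize(np.hstack([im[40:130,40:110],im2[40:130,40:110]]),None,fx=5.7,fy=5.7,interpolation=2))
pin('hook_seat','scene');pin('carrier_bar','scene')
E
```

```text
-0.54 [0.5 0.4 1. ] [-1.1  2.5] 27.83
-1.75 [0.4 0.3 0.1] [-1.12  2.52] 28.73
-2.55 [ 0.2 -0.7 -0.8] [-1.14  2.47] 29.33
-3.76 [ 0.9 -0.4  0.1] [-1.14  2.37] 30.23
-4.56 [-0.6  0.1 -0.2] [-1.13  2.35] 30.83
-6.57 [-0.4 -0.3  0.5] [-1.1   2.48] 32.33
-8.59 [ 0.9  0.4 -0.5] [-1.13  2.49] 33.83
-10.6 [ 0.3 -0.6  1.1] [-1.13  2.35] 35.33
-11.4 [0.3 0.1 0.9] [-1.11  2.37] 35.93
-11.4 35.9333
hook_seat scene 0.75 [507.1  34.1 201.9] [307. 221.]
carrier_bar scene 0.92 [503.8  36.1 201.4] [308. 221.]
carrier_bar scene 0.69 [318.6 541.7 133.1] [513. 296.]
```

View pics/cmp9.png

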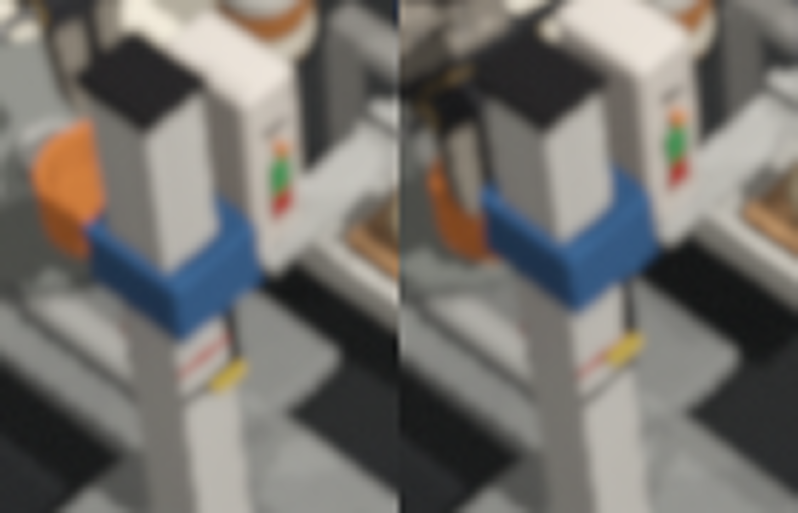

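View pics/w9.png

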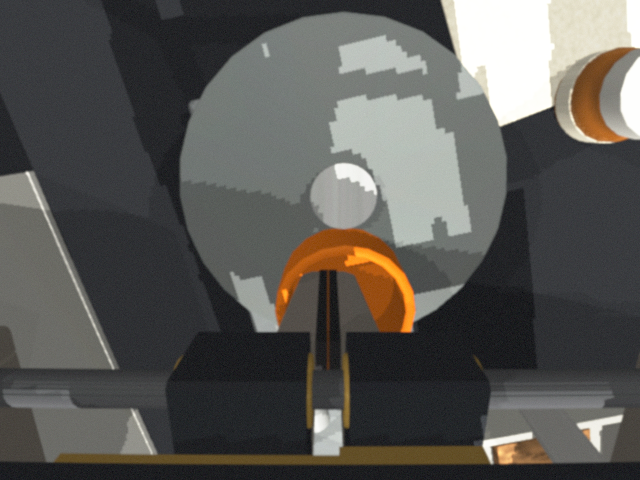

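The yellow pointer at crop (627,349) is collinear with the red line, which runs from (580,375) to (612,358). I'll withdraw and check.

```bash
python3 - <<'E'
from turn import *
a=-11.28
p=A+48*np.array([np.cos(a),np.sin(a)])
robot.servo_line([*p,76],feed=60)
robot.servo_line([*p,150],feed=120)
robot.movep([480,-260,330],down(1.35).as_rotvec()); robot.hold(.5)
o=robot.observe(); print(o['t'],o['contact_force'].round(1))
shot('scene','s10.png'); 
for n in ['hook_seat','carrier_bar','carrier_grip','card_box','jar','ruler','clear_case','calipers','spirit_can']: pin(n,'scene')
shot('top','t10.png')
for n in ['hook_seat','carrier_bar','carrier_grip']: pin(n,'top')
im=cv2.imread('pics/s10.png')[170:330,190:350]
cv2.imwrite('pics/c10.png',cv2.resize(im[40:130,30:160],None,fx=6,fy=6,interpolation=2))
cv2.imwrite('pics/t10c.png',cv2.resize(cv2.imread('pics/t10.png')[150:370,180:500],None,fx=2.4,fy=2.4,interpolation=2))
E
```

```text
38.6583 [0.5 1.2 0.9]
hook_seat scene 0.86 [505.2  33.3 201.9] [307. 221.]
carrier_bar scene 0.82 [504.4  35.4 200. ] [308. 222.]
carrier_bar scene 0.75 [316.1 542.  132.5] [513. 295.]
carrier_grip scene 0.93 [505.3  32.2 241.1] [306. 210.]
carrier_grip scene 0.78 [320.  547.8 174.1] [519. 288.]
card_box scene 0.8 [571.1 336.8   2.2] [381. 344.]
card_box scene 0.73 [ 426.  -372.2   -2.3] [229. 188.]
jar scene 0.58 [ 414.7 -174.1    3.7] [277. 214.]
ruler scene 0.87 [ 421.4 -372.6    0.9] [230. 187.]
clear_case scene 0.6 [ 629.1 -418.4    5.5] [171. 216.]
clear_case scene 0.45 [726.8 328.    2.4] [340. 385.]
calipers scene 0.65 [ 272.9 -251.4    1.9] [289. 179.]
spirit_can scene 0.88 [727.3 324.8   2.3] [339. 385.]
hook_seat top 0.81 [509.7  31.6 199.6] [342. 245.]
carrier_bar top 0.89 [504.6  33.5 200. ] [341. 248.]
carrier_bar top 0.78 [318.8 545.4 128.5] [127. 330.]
carrier_bar top 0.72 [510.8  33.3 200. ] [341. 245.]
carrier_bar top 0.53 [ 271.8 -252.3    1.5] [451. 342.]
carrier_grip top 0.96 [509.2  31.8 236.5] [342. 244.]
carrier_grip top 0.62 [323.2 547.9 170. ] [120. 330.]
```

View pics/c10.png

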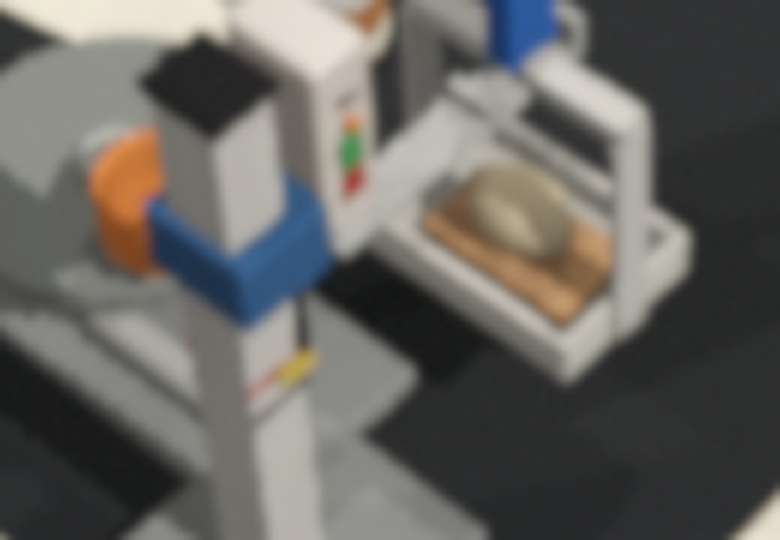

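View pics/t10c.png

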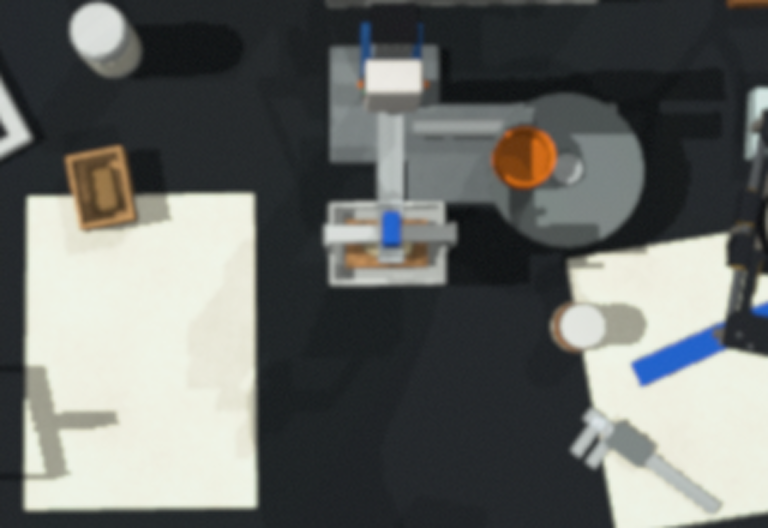

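The carrier hangs level on the seat and the yellow pointer at (297,367) is in line with the red line at (262,383). The bystanders look unmoved and nothing touches the robot. Handing in.

```bash
python3 -c "
from h import *
print(robot.job_done(), robot.observe()['t'])"
```

```text
the job is handed in; nothing more can be done
the job is handed in; nothing more can be done
```

I handed the job in at about 39 s of the 64 s allowed. No verdict was reported.

**What I did:**
- I gripped the white carrier by its blue tab and passed it over the lip onto the hook.
- I tugged it down to about 28–29 mm of stretch. The wrist force and the height agreed, and the picture showed the orange pointer in the green.
- I eased it back up and let it go, then turned the handwheel about two turns clockwise with the closed fingertips in the cup.

**What the last checks showed:**
- **Carrier:** it hangs level, with its bar within about 5 mm of the seat's middle.
- **Carriage:** the seat rose about 20 mm, and the yellow pointer lines up with the red line.
- **Bystanders:** all six were found by the networks. I had recorded no starting positions, so I compared them with the first pictures only by eye, and they look unmoved.
- **Disagreements:** some low-confidence network detections were false, such as the ruler reported as a second box. I discarded them after checking the pictures. The wheel axis position differed by 5–10 mm between views, which the slack in the cup absorbed.

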